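# Uncover the air manifold and shut one valve

## Task

Shut off the air to one scribe at the manifold box on the bench. Without lifting the cover, push it (it has an upright rib to push against) along its guides to the stop at the other end of the box, so that the two valve handles are uncovered; then push the handle that ends in a round disc a quarter turn, counter-clockwise seen from above, until it is fully shut against its stop. Leave the plain straight handle as it is and do not disturb the things lying round the box. Nothing needs to be gripped.

Things in the scene. Friction and masses are not known exactly. Their poses are not given: they have to be found in the camera images.
- air_box: grey steel manifold box, 194 x 492 x 60 mm, fixed to the bench. Origin on its underside; x to its back (away from the robot), y along its length to the robot's left, z up; yaw within 0.25 rad. It reaches from y = -240 to +252 mm. Aluminium guides along both long sides (inner faces x = +-88 mm) and end stops (inner faces y = -230 and +242 mm) rise to 60 mm above the bench
- well_mid (a point): middle of the floor of the open well that holds the two valves, at box x = 0, y = -111.5 mm, 6 mm above the bench. The well reaches from x = -75 to +75 and y = -223 to 0 mm of the box; its walls are 50 mm high. Under the cover at the start
- deck_mid (a point): middle of the flat top, 50 mm above the bench, of the closed half of the box (box y = 0 to 242 mm), on which the cover parks
- cover: loose aluminium plate, 172 x 230 x 7 mm, 0.3 to 0.65 kg, lying between the guides over the well, underside 50 mm above the bench; slides along y of the box with 2 mm play each side and 1 to 8 N friction. Origin: centre of its underside; axes as the box. The origin starts at y = -112 to -90 mm of the box; at the far stop it is at +127 mm
- cover_rib (a point): top centre of the upright dark steel rib on the middle of the cover, to push against: 70 mm wide (x), 10 mm thick (y), its top 86 mm above the bench, 29 mm above the plate's top face
- disc_hub (a point): centre of the top of the disc handle's hub, on its upright turning axis, 46 mm above the bench. In the box frame it lies at x = 35 mm and y = -60 or -155 mm (the two valves swap places between runs). Axes as the box; it does not turn with the handle
- disc_tip (a point): centre of the top of the round disc (32 mm across, 12 mm thick, dark spot in its middle) at the end of the steel handle to be shut, 46 mm from the turning axis; the bar between is 12 mm wide. Handle and disc stand 33 to 46 mm above the bench. Turns with the handle
- disc_handle (a joint): angle of the handle that ends in a disc (rad): 0 = open, handle pointing to the front (-x) of the box; grows counter-clockwise seen from above; pi/2 = shut, at a hard stop, handle pointing to the box's -y end, away from the parked cover. Starts at 0 to 0.15. About 2 N at its end turns it; it stays where it is left
- plain_hub (a point): centre of the top of the plain handle's hub, on its upright turning axis, 46 mm above the bench. In the box frame it lies at x = 35 mm and y = -60 or -155 mm (the two valves swap places between runs). Axes as the box; it does not turn with the handle
- plain_tip (a point): point on the top of the plain straight handle, 46 mm from its turning axis; a steel bar 12 mm wide with a rounded end 60 mm from the axis, 33 to 46 mm above the bench. Turns with the handle
- plain_handle (a joint): angle of the plain handle, which must stay as it is (rad): 0 = open, handle pointing to the front (-x) of the box; grows counter-clockwise seen from above; pi/2 = shut, at a hard stop, handle pointing to the box's -y end, away from the parked cover. Starts at 0 to 0.15. About 2 N at its end turns it; it stays where it is left
- vial_near: loose clear vial with a white cap, 34 mm across, 68 mm high, standing in front of the box; origin at its underside. Leave alone
- toe: loose fossil toe bone, 67 x 82 x 30 mm, lying in front of the box; origin at its underside. Leave alone
- tweez: loose tweezers, 79 x 93 x 14 mm, lying in front of the box; origin at the underside. Leave alone
- scribe: loose air scribe (pen-shaped tool), 49 x 177 x 17 mm, lying behind the box; origin at its underside. Leave alone

How it is judged:
By the outcome, as a careful person would: the job done as asked, in the order asked, and still so for the second after the job is handed in, with the robot touching nothing.
It also fails if it takes over 51 s, if anything falls off the work surface, if the arm or the gripper's body presses on something with over 40 N, if the wrist force passes 120 N, or if a joint passes its speed limit or range.

## Robot

A 7-joint arm with a two-finger parallel gripper is mounted at the origin on a cart in front of the work surface, level with it; the furniture and walls round the work are solid. World frame = base frame: x ahead of the robot, y to its left, z up, the work surface at z = 0. Lengths are in m, angles in rad, forces in N, time in s.
With the tool pointing down it reaches from about 0.425 to 0.875 m from the base axis. Payload 4.7 kg.
Tool frame: the origin (TCP) lies between the finger pads; the fingertips stand 11 mm ahead of it and the grasp point (between the pads) lies 8 mm behind it (ctrl.tip_reach is the distance from the TCP to the fingertips, in m); z points along the fingers, y is the direction in which the jaws open and shut (so a half turn about z gives the same grasp; the last joint's range is limited). The gripper opens to 87 mm and grips with 3 to 60 N. Pads are 19 mm wide; open, the fingers measure 117 mm over their backs; the gripper's body (75 mm by 190 mm) begins 51 mm behind the grasp point.
Start: joints at [-1.271, 0.321, -0.07, 1.45, 0.023, 1.371, -0.057], TCP at [0.183, 0.624, 0.234] pointing down, gripper open.
Joint ranges: [-2.86, 2.86], [-0.3, 2.09], [-1.38, 1.24], [0.06, 2.45], [-1.56, 4.7], [0.09, 2.05], [-2.69, 2.69]. Speed limits (rad/s): [2.57, 2.57, 3.14, 3.14, 3.14, 3.14, 3.14].

## Interface

Orientations are given as a rotation vector (axis times angle).
In Python, from bench import ctrl gives the robot as it stands. The module is installed in compiled form; this text tells all that it offers.
- The arm moves only by the tool move_arm, never from a script. Its argument "rows" is a list of rows, each an object with "xyz": the shift along the tool's x, y, z in cm, a list of three; "twist": the turn, a rotation vector about the tool's x, y, z in rad, a list of three; "grip": the closure, from 0 (fully open) to 1 (shut). A call has 1 to 5 rows; each row is the pose to reach, as a shift and turn from the pose commanded when the call began, along the tool's axes at that moment; what a row does not reach only later rows make up. A row lasts 1/10 s, in which the tool goes at most 50 mm and 8.59 degrees, less where a joint would pass 70% of its speed; a pose out of reach is approached as far as the arm can. A call with a gripper value outside its range is refused whole. The fingers move at their own pace and stop on an object; "force" is the grip in N (left out, the last holds). Time passes only in rows, so rows that repeat a pose let the fingers close. It gives the time, the measured TCP pose, the force and the opening at its end, in the units of the state.
- ctrl.get_state(): the state, without advancing time (a new reading comes with each control period).
- ctrl.get_image(name): name is "scene" or "top" or "wrist"; returns (picture, depth): 384x512x3 uint8, blue, green, red; 384x512 float32, m along the optical axis (not along the pixel's ray), 0 where there is no reading.
- ctrl.camera_info(name): a dict with "mtx" (3x3 intrinsics, pixels), "world_from_camera" (4x4, takes a point from camera to world coordinates). Camera axes: x right, y down, z forward; pixel columns grow to the right and rows downward; lengths in m; the calibration is good to about 2 mm. A picture is of the moment at which its call begins: read the wrist's pose just before it. camera_info takes no time and is no camera call; for the wrist camera it gives the pose at the moment of the call.
- ctrl.close_job(): hands the job in, once; it reports no verdict.
The state is a dict: "time": time; "joint_positions": joint angles; "qd": joint speeds; "joint_torque": joint torques, N m; "position": TCP position; "tool_rot": TCP orientation; "ft_force": force on the tool from outside, world axes, zero at the start; "torque": the same for the moment, N m; "grip_width": opening from 0.0 (shut) to 1.0 (fully open).
Only numpy, scipy, OpenCV 4.12 (cv2) and the standard library are available. Lean on these libraries where they do the work, as an engineer would, in place of code of your own. Each camera call takes 0.05 s, during which the arm holds its last target. There are 200 camera calls.

## Working session

There is one attempt and no reset: what is moved stays moved. The work goes in short steps, Python scripts to look and compute and a tool call to move; the robot and the scene stay as the last step left them, time stands still between calls to the robot, and variables do not carry over. Pictures are saved under pics/ and viewed, about 8 in all and at most 12, crops included, and the job is handed in when it is done.

Besides the shell and the picture viewer there is one more tool, called after "Emit:" as name([rows], argument=value, ...), one row to a line, values as JSON. move_arm: Moves the arm, as the interface text tells. Its arguments: {"type":"object","properties":{"rows":{"type":"array"},"force":{"type":"number"}},"required":["rows"]}

```bash
mkdir -p pics
python3 - <<'E'
from bench import ctrl
import cv2,numpy as np
s=ctrl.get_state();print(s)
for n in("top","scene"):
    im,d=ctrl.get_image(n);cv2.imwrite(f"pics/{n}0.png",im);np.save(f"{n}0.npy",d);print(n,ctrl.camera_info(n))
E
```

```text
{'time': 0.0, 'joint_positions': array([-1.27091885,  0.32182619, -0.07008358,  1.45168087,  0.02257521,
        1.37077668, -0.05688923]), 'qd': array([ 1.93435277e-04,  9.29398976e-04,  1.39264691e-04, -6.82874805e-05,
       -2.10984603e-03, -6.48447315e-04,  1.68254775e-04]), 'joint_torque': array([-4.86637146e-05, -4.91283703e+01, -4.03833389e-01, -3.12528992e+01,
       -6.38776808e-02,  4.36285778e-02,  1.72926207e-04]), 'position': array([0.18312702, 0.623118  , 0.23245645]), 'tool_rot': array([-4.47288753e-01, -3.10938649e+00,  2.97499089e-03]), 'ft_force': array([-0.3971835 , -0.59654656, -0.4379278 ]), 'torque': array([-0.01351031,  0.00059842,  0.02280715]), 'grip_width': 1.003344690950878}
top {'mtx': array([[360.09817972,   0.        , 253.73963082],
       [  0.        , 360.09817972, 191.76932096],
       [  0.        ,   0.        ,   1.        ]]), 'world_from_camera': array([[-0.00614486, -0.98689985,  0.16121702,  0.39095431],
       [-0.99989455,  0.00394263, -0.01397639,  0.1220441 ],
       [ 0.01315768, -0.1612859 , -0.98682001,  0.94499073],
       [ 0.        ,  0.        ,  0.        ,  1.        ]])}
scene {'mtx': array([[489.11436257,   0.        , 256.52893796],
       [  0.        , 489.11436257, 182.31648284],
       [  0.        ,   0.        ,   1.        ]]), 'world_from_camera': array([[ 0.82858521, -0.37065099,  0.41960028,  0.11385535],
       [-0.55955965, -0.52359094,  0.64245274, -0.52100997],
       [-0.01842684, -0.76711823, -0.64124105,  0.70259185],
       [ 0.        ,  0.        ,  0.        ,  1.        ]])}
```

View pics/top0.png

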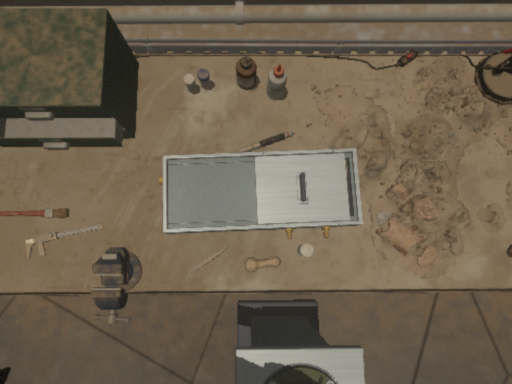

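The top view shows the box over columns 163–360 and rows 150–232. The cover is on the right (-y) half, with the rib at about (303,187). The vial cap is at (306,250), and the bone and tweezers lie in front of the box.

```bash
cat > h.py <<'E'
import numpy as np,cv2
from bench import ctrl
from scipy.spatial.transform import Rotation as R
def cloud(n,d,info=None):
    i=info or ctrl.camera_info(n);K=i["mtx"];T=i["world_from_camera"]
    v,u=np.mgrid[:d.shape[0],:d.shape[1]]
    P=np.stack([(u-K[0,2])/K[0,0]*d,(v-K[1,2])/K[1,1]*d,d],-1)
    return P@T[:3,:3].T+T[:3,3]
E
python3 - <<'E'
from h import *
P=cloud("top",np.load("top0.npy"))
w=P[140:245,150:375]
print("bench z",np.median(P[255:280,160:230,2]))
m=((w[...,2]>.035)&(w[...,2]<.075)).astype(np.uint8)
n,l,st,c=cv2.connectedComponentsWithStats(m);k=1+np.argmax(st[1:,4]);
p=w[l==k];r=cv2.minAreaRect(p[:,:2].astype(np.float32)*1000);print(r,st[k])
h=w[(w[...,2]>.077)&(w[...,2]<.095)];
q=P[170:205,290:316].reshape(-1,3);q=q[q[:,2]>.075];print("rib",len(q),q.mean(0),q.min(0),q.max(0))
# deck/cover heights
print(P[190,200],P[200,330],P[190,270])
b=P[242:258,298:316].reshape(-1,3);b=b[b[:,2]>.05];print("vial",b.mean(0))
E
```

```text
bench z 0.00021120579287337016
((539.8951416015625, 97.641845703125), (200.71754455566406, 505.20611572265625), 2.1400644779205322) [    9     8   204    85 14910]
rib 136 [ 0.54307233 -0.00700701  0.09757413] [ 0.39095431 -0.01483273  0.07538132] [0.57995007 0.1220441  0.94499073]
[0.54278735 0.24499997 0.04663827] [ 0.51428044 -0.08054553  0.05817395] [0.5406182  0.06865034 0.05540134]
vial [ 0.39288833 -0.01543638  0.06831181]
```

View pics/scene0.png

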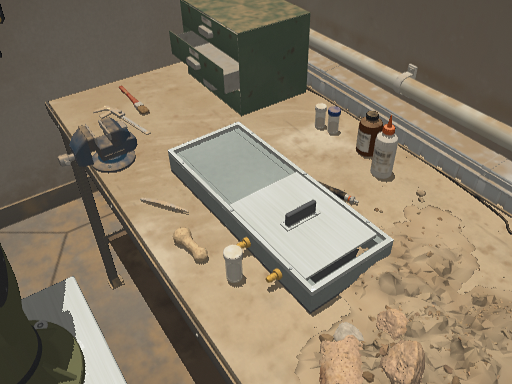

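Depth gives the box origin near (0.540,0.092) with yaw 0.037. The rib is near (0.543,-0.008) and the vial cap at z=0.068, which fits the given sizes. The scene view confirms the cover is on the -y half and the well's end is slightly open there. Next I'll move above the -y side of the rib.

```bash
cat >> h.py <<'E'
def plan(xyz,yaw=0.037):
    s=ctrl.get_state();A=R.from_rotvec(s["tool_rot"])
    B=R.from_euler("z",yaw)*R.from_matrix(np.diag([-1,1,-1.]))
    print("t",round(s["time"],2),"pos",s["position"].round(4),"F",s["ft_force"].round(1))
    print("cm",(A.inv().apply(np.array(xyz)-s["position"])*100).round(2),"twist",(A.inv()*B).as_rotvec().round(3))
E
python3 - <<'E'
from h import *
P=cloud("top",np.load("top0.npy"))
q=P[170:205,290:316].reshape(-1,3);q=q[(q[:,2]>.082)&(q[:,2]<.09)];print("rib",len(q),q.mean(0),q.min(0),q.max(0))
plan([.544,-.055,.20])
E
```

```text
rib 118 [ 0.54607135 -0.00931531  0.08572462] [ 0.51288799 -0.01483273  0.08211089] [ 0.57995007 -0.00336623  0.08847933]
t 0.1 pos [0.1832 0.6232 0.2326] F [-0.4  0.4 -0.7]
cm [-53.74 -54.89   3.36] twist [-0.002 -0.    -0.323]
```

Emit:
move_arm([
  {"xyz":[-5,-5,0.3],"twist":[0,0,-0.08],"grip":1},
  {"xyz":[-8,-8,0.6],"twist":[0,0,-0.16],"grip":1},
  {"xyz":[-11,-11,0.9],"twist":[0,0,-0.24],"grip":1},
  {"xyz":[-14,-14.3,1],"twist":[0,0,-0.323],"grip":1},
  {"xyz":[-18,-18.4,1.2],"twist":[0,0,-0.323],"grip":1},
])

```text
time: 0.6
position: [0.3009, 0.401, 0.2213]
tool_rot: [0.061, -3.141, 0.001]
ft_force: [0.7, 0.5, 0.8]
grip_width: 0.63
```

```bash
python3 -c "
from h import *
plan([.544,-.055,.20])"
```

```text
t 0.6 pos [0.3009 0.401  0.2213] F [0.7 0.5 0.8]
cm [-22.51 -46.51   2.15] twist [-0.    -0.     0.002]
```

Emit:
move_arm([
  {"xyz":[-2,-4.2,0.4],"twist":[0,0,0],"grip":1},
  {"xyz":[-4,-8.4,0.8],"twist":[0,0,0],"grip":1},
  {"xyz":[-6,-12.6,1],"twist":[0,0,0],"grip":1},
  {"xyz":[-8,-16.8,1.2],"twist":[0,0,0],"grip":1},
  {"xyz":[-10,-21,1.4],"twist":[0,0,0],"grip":1},
])

```text
time: 1.1
position: [0.4086, 0.1952, 0.2076]
tool_rot: [0.059, -3.141, -0.0]
ft_force: [-0.3, 0.3, -0.6]
grip_width: 0.17
```

Emit:
move_arm([
  {"xyz":[-2,-4.2,0],"twist":[0,0,0],"grip":1},
  {"xyz":[-4,-8.4,0],"twist":[0,0,0],"grip":1},
  {"xyz":[-6,-12.6,0],"twist":[0,0,0],"grip":1},
  {"xyz":[-8,-16.8,0],"twist":[0,0,0],"grip":1},
  {"xyz":[-10,-21,0],"twist":[0,0,0],"grip":1},
])

```text
time: 1.6
position: [0.5163, -0.0108, 0.2078]
tool_rot: [-0.059, 3.141, 0.001]
ft_force: [0.7, 0.7, 0.4]
grip_width: 0.005
```

Run:
```python
from h import *
plan([.544,-.055,.20])
i=ctrl.camera_info("wrist");im,d=ctrl.get_image("wrist");cv2.imwrite("pics/w1.png",im);P=cloud("wrist",d,i)
m=(P[...,2]>.08)&(P[...,2]<.092)&(abs(P[...,0]-.546)<.06)&(abs(P[...,1]+.01)<.03)&(d>0)
q=P[m]; print(len(q)); 
if len(q):print(q.mean(0),q.min(0),q.max(0))
```

```text
t 1.6 pos [ 0.5163 -0.0108  0.2078] F [0.7 0.7 0.4]
cm [-2.6  -4.52  0.77] twist [0. 0. 0.]
397
[ 0.531275   -0.01017654  0.08563981] [ 0.50978742 -0.01556318  0.08000346] [ 0.55601189 -0.0046045   0.08805164]
```

View pics/w1.png

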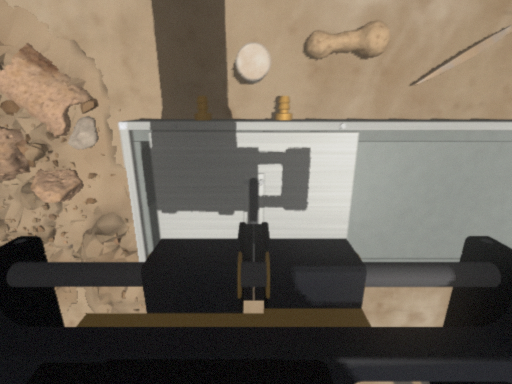

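The wrist view agrees: the rib sits under the fingers at y=-0.010. The two gas fittings and the vial (cap at (253,62)) are in front and clear. I'll move over and descend beside the rib.

Emit:
move_arm([
  {"xyz":[-2.8,-3.5,1],"twist":[0,0,0],"grip":1},
  {"xyz":[-2.8,-4.2,4],"twist":[0,0,0],"grip":1},
  {"xyz":[-2.8,-4.2,8],"twist":[0,0,0],"grip":1},
  {"xyz":[-2.8,-4.2,11],"twist":[0,0,0],"grip":1},
  {"xyz":[-2.8,-4.2,13.2],"twist":[0,0,0],"grip":1},
])

```text
time: 2.15
position: [0.5439, -0.0498, 0.0732]
tool_rot: [0.058, -3.138, 0.0]
ft_force: [-0.0, 1.2, -0.9]
grip_width: 0.002
```

Emit:
move_arm([
  {"xyz":[0,0.6,0],"twist":[0,0,0],"grip":1},
  {"xyz":[0,1.2,0],"twist":[0,0,0],"grip":1},
  {"xyz":[0,1.8,0],"twist":[0,0,0],"grip":1},
  {"xyz":[0,2.4,0],"twist":[0,0,0],"grip":1},
  {"xyz":[0,3.0,0],"twist":[0,0,0],"grip":1},
])

```text
time: 2.65
position: [0.5454, -0.0202, 0.0772]
tool_rot: [-0.059, 3.138, -0.001]
ft_force: [0.1, -3.4, 2.9]
grip_width: 0.005
```

Emit:
move_arm([
  {"xyz":[0,1.2,0],"twist":[0,0,0],"grip":1},
  {"xyz":[0,2.4,0],"twist":[0,0,0],"grip":1},
  {"xyz":[0,3.6,0],"twist":[0,0,0],"grip":1},
  {"xyz":[0,4.8,0],"twist":[0,0,0],"grip":1},
  {"xyz":[0,6.0,0],"twist":[0,0,0],"grip":1},
])

```text
time: 3.15
position: [0.5427, 0.0401, 0.0765]
tool_rot: [-0.058, 3.14, -0.001]
ft_force: [0.6, -5.3, 4.6]
grip_width: 0.005
```

Emit:
move_arm([
  {"xyz":[0,1.2,0],"twist":[0,0,0],"grip":1},
  {"xyz":[0,2.4,0],"twist":[0,0,0],"grip":1},
  {"xyz":[0,3.6,0],"twist":[0,0,0],"grip":1},
  {"xyz":[0,4.8,0],"twist":[0,0,0],"grip":1},
  {"xyz":[0,6.0,0],"twist":[0,0,0],"grip":1},
])

```text
time: 3.65
position: [0.5403, 0.1, 0.0765]
tool_rot: [-0.058, 3.14, -0.001]
ft_force: [0.0, -6.0, 6.4]
grip_width: 0.008
```

Emit:
move_arm([
  {"xyz":[0,1.2,0],"twist":[0,0,0],"grip":1},
  {"xyz":[0,2.4,0],"twist":[0,0,0],"grip":1},
  {"xyz":[0,3.6,0],"twist":[0,0,0],"grip":1},
  {"xyz":[0,4.8,0],"twist":[0,0,0],"grip":1},
  {"xyz":[0,6.0,0],"twist":[0,0,0],"grip":1},
])

```text
time: 4.15
position: [0.5378, 0.1598, 0.0764]
tool_rot: [-0.058, 3.141, -0.002]
ft_force: [-0.1, -5.6, 4.3]
grip_width: 0.004
```

Emit:
move_arm([
  {"xyz":[0,1.0,0],"twist":[0,0,0],"grip":1},
  {"xyz":[0,1.8,0],"twist":[0,0,0],"grip":1},
  {"xyz":[0,2.4,0],"twist":[0,0,0],"grip":1},
  {"xyz":[0,2.8,0],"twist":[0,0,0],"grip":1},
  {"xyz":[0,3.2,0],"twist":[0,0,0],"grip":1},
])

```text
time: 4.65
position: [0.5364, 0.1915, 0.0763]
tool_rot: [0.058, -3.141, 0.002]
ft_force: [0.6, -7.4, 6.2]
grip_width: 0.006
```

Emit:
move_arm([
  {"xyz":[0,0.2,0],"twist":[0,0,0],"grip":1},
  {"xyz":[0,0.4,0],"twist":[0,0,0],"grip":1},
  {"xyz":[0,0.6,0],"twist":[0,0,0],"grip":1},
  {"xyz":[0,0.8,0],"twist":[0,0,0],"grip":1},
])

```text
time: 5.05
position: [0.5361, 0.199, 0.0763]
tool_rot: [0.058, -3.141, 0.003]
ft_force: [-0.1, -10.3, 8.7]
grip_width: 0.005
```

Emit:
move_arm([
  {"xyz":[0,0.1,0],"twist":[0,0,0],"grip":1},
  {"xyz":[0,0.2,0],"twist":[0,0,0],"grip":1},
  {"xyz":[0,0.3,0],"twist":[0,0,0],"grip":1},
])

```text
time: 5.35
position: [0.5361, 0.199, 0.0763]
tool_rot: [0.056, -3.14, 0.008]
ft_force: [-1.8, -13.7, 9.3]
grip_width: 0.006
```

Emit:
move_arm([
  {"xyz":[0,-1.5,0],"twist":[0,0,0],"grip":1},
  {"xyz":[0,-2.5,0],"twist":[0,0,0],"grip":1},
  {"xyz":[0,-3,-4],"twist":[0,0,0],"grip":1},
  {"xyz":[-1,-5,-8],"twist":[0,0,0],"grip":1},
  {"xyz":[-3,-9,-11],"twist":[0,0,0],"grip":1},
])

```text
time: 5.85
position: [0.5672, 0.1212, 0.1857]
tool_rot: [-0.07, 3.14, 0.007]
ft_force: [0.7, 0.9, -0.2]
grip_width: 0.0
```

Emit:
move_arm([
  {"xyz":[-1,-4,0],"twist":[0,0,0],"grip":1},
  {"xyz":[-2,-8,0],"twist":[0,0,0],"grip":1},
  {"xyz":[-3,-12,0],"twist":[0,0,0],"grip":1},
  {"xyz":[-3,-12.8,0],"twist":[0,0,0],"grip":1},
  {"xyz":[-3,-12.8,0],"twist":[0,0,0],"grip":1},
])

```text
time: 6.35
position: [0.6022, -0.0114, 0.1832]
tool_rot: [0.053, -3.14, -0.001]
ft_force: [0.5, -0.2, 0.5]
grip_width: 0.006
```

Run:
```python
from h import *
plan([.6,-.02,.20])
i=ctrl.camera_info("wrist");im,d=ctrl.get_image("wrist");cv2.imwrite("pics/w2.png",im);np.savez("w2.npz",d=d,P=cloud("wrist",d,i),T=i["world_from_camera"])
```

```text
t 6.35 pos [ 0.6022 -0.0114  0.1832] F [ 0.5 -0.2  0.5]
cm [ 0.25 -0.85 -1.68] twist [ 0.001 -0.001 -0.003]
```

View pics/w2.png

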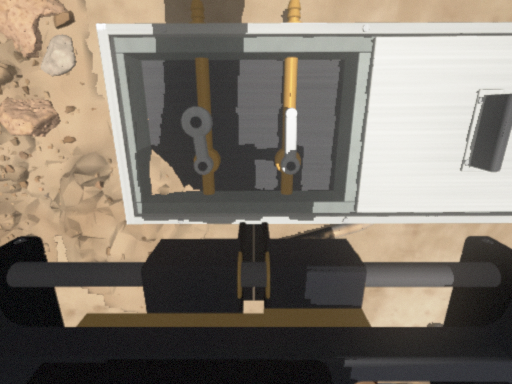

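The well is open. The disc handle is the -y valve, with its disc at (196,121) and hub at (204,164). The plain one has its hub at (290,163) and its bar running up to about (291,110). The rib is at the far right.

Run:
```python
from h import *
z=np.load("w2.npz");T=z["T"];P=z["P"];K=ctrl.camera_info("wrist")["mtx"]
def ray(u,v,h):
    r=T[:3,:3]@np.array([(u-K[0,2])/K[0,0],(v-K[1,2])/K[1,1],1]);return T[:3,3]+r*(h-T[2,3])/r[2]
for n,u,v in(("disc",196,121),("dhub",204,164),("phub",290,163),("ptip",291,113)):
    print(n,ray(u,v,.046).round(4),P[v,u].round(4))
O=np.array([.540,.092]);c,s=np.cos(.037),np.sin(.037);Rm=np.array([[c,-s],[s,c]])
for b in((35,-155),(35,-60),(-75,0),(-75,-223)):print(b,(O+Rm@np.array(b)/1000).round(4))
p=P[75:190,490:511].reshape(-1,3);p=p[p[:,2]>.08];print("rib",len(p),p.min(0),p.max(0))
for v in(60,100,180):  # cover -y edge: last column of z>.053
    row=P[v,340:400];k=np.argmax(row[:,2]>.0535);print("cover edge",row[k].round(4))
```

```text
disc [ 0.5351 -0.0737  0.046 ] [ 0.5351 -0.0738  0.0456]
dhub [ 0.5798 -0.0664  0.046 ] [ 0.579  -0.0658  0.0495]
phub [0.5756 0.0261 0.046 ] [0.5753 0.0259 0.0476]
ptip [0.524  0.0233 0.046 ] [0.524  0.0234 0.0452]
(35, -155) [ 0.5807 -0.0616]
(35, -60) [0.5772 0.0333]
(-75, 0) [0.4651 0.0892]
(-75, -223) [ 0.4733 -0.1336]
rib 986 [ 0.50094879 -0.01568996  0.08003191] [0.56961808 0.21857617 0.33478225]
cover edge [ 0.5186 -0.0157  0.3348]
cover edge [ 0.5186 -0.0157  0.3348]
cover edge [0.5894 0.0989 0.0563]
```

Run:
```python
from h import *
hub=np.array([.580,-.0665]);prev=None
p0=np.array([.538,-.027]); print("start");plan([*p0,.047])
b=R.from_euler("z",.037)*R.from_matrix(np.diag([-1,1,-1.]))
for th in(.1,.3,.5,.7,.9,1.1,1.3,1.45,1.57,1.65):
    a=th+.037;q=hub+.043*np.array([-np.cos(a),-np.sin(a)])-.025*np.array([np.sin(a),-np.cos(a)])
    print(th,q.round(4),"from start cm",(b.inv().apply([*(q-p0),0])*100).round(2))
```

```text
start
t 6.4 pos [ 0.6022 -0.009   0.1832] F [-0.2  1.   0.7]
cm [ 6.47 -1.59 13.62] twist [ 0.002 -0.001 -0.   ]
0.1 [ 0.534  -0.0476] from start cm [ 0.48 -2.04  0.  ]
0.3 [ 0.5312 -0.0571] from start cm [ 0.8  -2.99  0.  ]
0.5 [ 0.5303 -0.067 ] from start cm [ 0.92 -3.97  0.  ]
0.7 [ 0.5314 -0.0769] from start cm [ 0.85 -4.96  0.  ]
0.9 [ 0.5344 -0.0863] from start cm [ 0.58 -5.92  0.  ]
1.1 [ 0.5392 -0.095 ] from start cm [ 0.13 -6.8   0.  ]
1.3 [ 0.5457 -0.1025] from start cm [-0.49 -7.58  0.  ]
1.45 [ 0.5515 -0.1073] from start cm [-1.05 -8.07  0.  ]
1.57 [ 0.5566 -0.1104] from start cm [-1.55 -8.4   0.  ]
1.65 [ 0.5602 -0.1121] from start cm [-1.9  -8.59  0.  ]
```

Emit:
move_arm([
  {"xyz":[3.2,-0.8,0],"twist":[0,0,0],"grip":1},
  {"xyz":[6.4,-1.6,2],"twist":[0,0,0],"grip":1},
  {"xyz":[6.4,-1.6,6],"twist":[0,0,0],"grip":1},
  {"xyz":[6.4,-1.6,9],"twist":[0,0,0],"grip":1},
  {"xyz":[6.4,-1.6,10],"twist":[0,0,0],"grip":1},
])

```text
time: 6.9
position: [0.5366, -0.0251, 0.0807]
tool_rot: [0.064, -3.136, -0.002]
ft_force: [-0.3, -0.2, 0.4]
grip_width: 0.006
```

```bash
python3 -c "
from h import *
plan([.538,-.027,.047])"
```

```text
t 6.9 pos [ 0.5366 -0.0251  0.0807] F [-0.3 -0.2  0.4]
cm [-0.15 -0.2   3.37] twist [ 0.002 -0.005  0.004]
```

Emit:
move_arm([
  {"xyz":[-0.1,-0.2,1.2],"twist":[0,0,0],"grip":1},
  {"xyz":[-0.1,-0.2,2.2],"twist":[0,0,0],"grip":1},
  {"xyz":[-0.1,-0.2,3.0],"twist":[0,0,0],"grip":1},
  {"xyz":[-0.1,-0.2,3.2],"twist":[0,0,0],"grip":1},
  {"xyz":[-0.1,-0.2,3.2],"twist":[0,0,0],"grip":1},
])

```text
time: 7.4
position: [0.5406, -0.0303, 0.0518]
tool_rot: [-0.058, 3.141, -0.0]
ft_force: [-0.2, 0.1, 0.0]
grip_width: 0.005
```

Emit:
move_arm([
  {"xyz":[0.2,-0.7,0],"twist":[0,0,0],"grip":1},
  {"xyz":[0.4,-1.4,0],"twist":[0,0,0],"grip":1},
  {"xyz":[0.5,-2.0,0],"twist":[0,0,0],"grip":1},
  {"xyz":[0.65,-2.5,0],"twist":[0,0,0],"grip":1},
  {"xyz":[0.8,-3.0,0],"twist":[0,0,0],"grip":1},
])

```text
time: 7.9
position: [0.5342, -0.0604, 0.0521]
tool_rot: [-0.059, 3.139, 0.002]
ft_force: [1.4, 2.7, -0.6]
grip_width: 0.005
```

Emit:
move_arm([
  {"xyz":[0.3,-0.6,0.4],"twist":[0,0,0],"grip":1},
  {"xyz":[0.4,-1.2,0.5],"twist":[0,0,0],"grip":1},
  {"xyz":[0.3,-1.7,0.5],"twist":[0,0,0],"grip":1},
  {"xyz":[0.2,-2.2,0.5],"twist":[0,0,0],"grip":1},
  {"xyz":[0,-2.6,0.5],"twist":[0,0,0],"grip":1},
])

```text
time: 8.4
position: [0.5337, -0.0872, 0.0463]
tool_rot: [0.058, -3.139, 0.0]
ft_force: [-0.5, 1.7, -1.0]
grip_width: 0.01
```

```bash
python3 -c "
from h import *
for q in ([.5392,-.095],[.5457,-.1025],[.5515,-.1073],[.5566,-.1104],[.5602,-.1121]): plan(q+[.047])"
```

```text
t 8.4 pos [ 0.5337 -0.0872  0.0463] F [-0.5  1.7 -1. ]
cm [-0.52 -0.8  -0.07] twist [-0.    -0.002 -0.   ]
t 8.4 pos [ 0.5337 -0.0872  0.0463] F [-0.5  1.7 -1. ]
cm [-1.14 -1.57 -0.07] twist [-0.    -0.002 -0.   ]
t 8.4 pos [ 0.5337 -0.0872  0.0463] F [-0.5  1.7 -1. ]
cm [-1.71 -2.07 -0.08] twist [-0.    -0.002 -0.   ]
t 8.4 pos [ 0.5337 -0.0872  0.0463] F [-0.5  1.7 -1. ]
cm [-2.2  -2.4  -0.08] twist [-0.    -0.002 -0.   ]
t 8.4 pos [ 0.5337 -0.0872  0.0463] F [-0.5  1.7 -1. ]
cm [-2.56 -2.58 -0.08] twist [-0.    -0.002 -0.   ]
```

Emit:
move_arm([
  {"xyz":[-0.4,-0.6,0],"twist":[0,0,0],"grip":1},
  {"xyz":[-0.8,-1.1,0],"twist":[0,0,0],"grip":1},
  {"xyz":[-1.2,-1.6,0],"twist":[0,0,0],"grip":1},
  {"xyz":[-1.7,-1.9,0],"twist":[0,0,0],"grip":1},
  {"xyz":[-2.1,-2.1,0],"twist":[0,0,0],"grip":1},
])

```text
time: 8.9
position: [0.5563, -0.1077, 0.0465]
tool_rot: [0.057, -3.14, 0.001]
ft_force: [-2.9, 1.3, 0.5]
grip_width: 0.003
```

Emit:
move_arm([
  {"xyz":[-0.2,0,0],"twist":[0,0,0],"grip":1},
  {"xyz":[-0.4,0,0],"twist":[0,0,0],"grip":1},
  {"xyz":[-0.5,0,0],"twist":[0,0,0],"grip":1},
])

```text
time: 9.2
position: [0.558, -0.1081, 0.0463]
tool_rot: [0.056, -3.134, 0.001]
ft_force: [-11.3, -1.8, 7.3]
grip_width: 0.005
```

Emit:
move_arm([
  {"xyz":[-0.2,0,0],"twist":[0,0,0],"grip":1},
  {"xyz":[-0.3,0,0],"twist":[0,0,0],"grip":1},
  {"xyz":[-0.3,0,0],"twist":[0,0,0],"grip":1},
])

```text
time: 9.5
position: [0.5583, -0.1081, 0.0461]
tool_rot: [0.055, -3.129, -0.001]
ft_force: [-15.8, -1.0, 11.6]
grip_width: 0.005
```

Emit:
move_arm([
  {"xyz":[1,0,0],"twist":[0,0,0],"grip":1},
  {"xyz":[2,0.2,0],"twist":[0,0,0],"grip":1},
  {"xyz":[2,0.5,-4],"twist":[0,0,0],"grip":1},
  {"xyz":[1,4,-8],"twist":[0,0,0],"grip":1},
  {"xyz":[-2,8,-12],"twist":[0,0,0],"grip":1},
])

```text
time: 10.0
position: [0.5734, -0.0378, 0.1578]
tool_rot: [-0.053, 3.138, 0.001]
ft_force: [2.1, -0.1, -0.4]
grip_width: 0.001
```

Emit:
move_arm([
  {"xyz":[-2,1,-1],"twist":[0,0,0],"grip":1},
  {"xyz":[-4,2,-2],"twist":[0,0,0],"grip":1},
  {"xyz":[-4,2,-3],"twist":[0,0,0],"grip":1},
  {"xyz":[-4,2,-3],"twist":[0,0,0],"grip":1},
])

```text
time: 10.4
position: [0.6137, -0.0158, 0.1868]
tool_rot: [-0.059, 3.138, -0.001]
ft_force: [-0.6, -0.8, -0.0]
grip_width: 0.006
```

Run:
```python
from h import *
plan([.6,-.02,.20])
i=ctrl.camera_info("wrist");im,d=ctrl.get_image("wrist");cv2.imwrite("pics/w3.png",im);np.savez("w3.npz",d=d,P=cloud("wrist",d,i),T=i["world_from_camera"])
im,d=ctrl.get_image("scene");cv2.imwrite("pics/s3.png",im)
```

```text
t 10.4 pos [ 0.6137 -0.0158  0.1868] F [-0.6 -0.8 -0. ]
cm [ 1.39 -0.36 -1.32] twist [-0.     0.003  0.001]
```

View pics/w3.png

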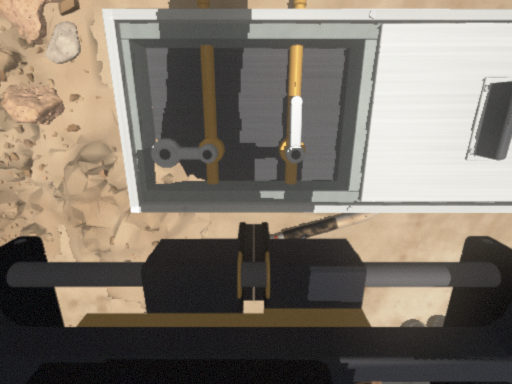

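View pics/s3.png

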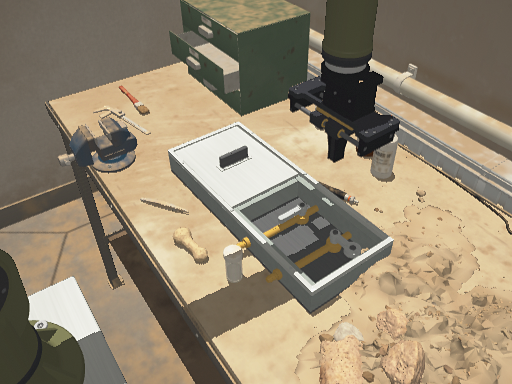

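The disc handle now points to -y, with its disc at (165,152) and hub at (208,153). The plain handle still points to the front, and the vial, bone, tweezers and scribe are where they were. I'll do one numeric check before handing in.

Run:
```python
from h import *
K=ctrl.camera_info("wrist")["mtx"]
def ray(T,u,v,h):
    r=T[:3,:3]@np.array([(u-K[0,2])/K[0,0],(v-K[1,2])/K[1,1],1]);return T[:3,3]+r*(h-T[2,3])/r[2]
T=np.load("w3.npz")["T"];a=ray(T,165,152,.046);b=ray(T,208,153,.046);v=(a-b)[:2]
print("disc angle",np.arctan2(-v[1],-v[0])-.037,np.hypot(*v))
im,d=ctrl.get_image("top");P=cloud("top",d)
c=im[150:232,160:275];cv2.imwrite("pics/t4.png",cv2.resize(c,None,fx=6,fy=6,interpolation=cv2.INTER_NEAREST))
q=P[165:215,180:270].reshape(-1,3);q=q[(q[:,2]>.082)&(q[:,2]<.09)];print("rib",q.mean(0))
```

```text
disc angle 1.54789837017065 0.04620998168461858
rib [0.53544138 0.21160944 0.08563341]
```

View pics/t4.png

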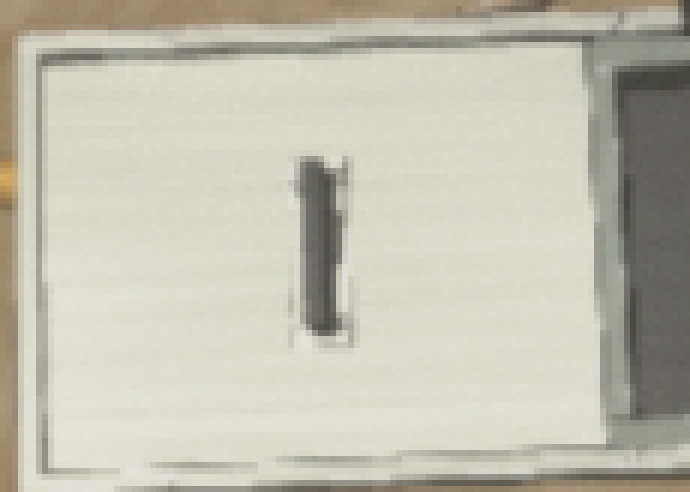

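```bash
python3 -c "
from h import *
print(ctrl.get_state()['ft_force'],ctrl.close_job())"
```

```text
the job is handed in; nothing more can be done
[-0.04285983 -0.71624497 -1.18598173] None
```

I pushed the cover by its rib to the far stop, then turned the disc handle (the valve at the -y end) counter-clockwise to its stop. I moved the arm clear and handed the job in at about 10.5 s.

- **Cover:** it stopped moving under about 14 N, and the top view shows it flush with the far end stop. The rib travelled 221 mm, which fits the expected start range.
- **Disc handle:** it stopped hard under about 16 N. I measured its angle as 1.55 rad from the image, against 1.571 for fully shut; the difference is within pixel error.
- **Plain handle and loose things:** the plain handle still points to the front, and the vial, bone, tweezers and scribe look unmoved. I checked these by eye only.
- **Disagreement:** my first estimate of the box position was about 6 mm off along y, shown up by the later close view of the valve hubs and cover edge. I used the corrected hub position for the handle push.

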